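Load the spectrometer's sample shuttle and slide it to the mark

ROBOT

A 6-joint arm with a two-finger parallel gripper is mounted at the origin on the work surface. World frame = base frame: x ahead of the robot, y to its left, z up, the work surface at z = 0. Lengths are in m, angles in rad, forces in N, time in s.
With the tool pointing down it reaches from about 0.375 to 0.9 m from the base axis. Payload 3.1 kg.
Tool frame: the origin (TCP) lies on the centre line of the jaws, within the pads' length; the fingertips stand 19 mm ahead of it and the grasp point (between the pads) is the TCP; z points along the fingers, y is the line along which they close (so a half turn about z gives the same grasp; the last joint's range is limited). The gripper opens to 85 mm and grips with 20 to 120 N. Pads are 22 mm wide; open, the fingers measure 114 mm over their backs; the gripper's body (76 mm by 85 mm) begins 54 mm behind the grasp point. The pads swing forward as they close: fully open they stand 13 mm farther back than shut.
Start: joints at [0.958, 0.527, 1.433, -0, 1.181, -0.178], TCP at [0.263, 0.567, 0.25] pointing down, gripper open.
Joint ranges: [-3.08, 3.08], [-0.75, 2.2], [0.22, 2.44], [-1.43, 4.57], [0, 2.65], [-2.85, 2.85]. Speed limits (rad/s): [2.79, 2.79, 3.14, 3.14, 3.14, 3.14].

INTERFACE

Orientations are given as a unit quaternion [x, y, z, w].
In Python, from station import manip, cams, sign_off gives the robot as it stands.
- The arm moves only by the tool carry_out, never from a script. Its argument "targets" is a list that holds one entry, the list of rows, each a list of 7 numbers: the shift along the tool's x, y, z in cm, then the turn, a rotation vector about the tool's x, y, z in degrees, then the finger opening in cm, from 0 to 8.54. A call has 1 to 12 rows; each row is the pose to reach, as a shift and turn from the pose commanded when the call began, along the tool's axes at that moment; what a row does not reach only later rows make up. A row lasts 1/12 s, in which the tool goes at most 41.7 mm and 7.16 degrees, less where a joint would pass 70% of its speed; a pose out of reach is approached as far as the arm can. A call with a gripper value outside its range is refused whole. The fingers move at their own pace and stop on an object; "force" is the grip in N (left out, the last holds). Time passes only in rows, so rows that repeat a pose let the fingers close. It gives the time, the measured TCP pose, the force, the opening and the grip force at its end, in the units of the state.
- manip.sense(): the state, without advancing time (a new reading comes with each control period).
- cams.snapshot(name): name is "side" or "top"; returns the picture (400x640x3 uint8, red, green, blue); there is no depth.
- cams.camera_info(name): a dict with "K" (3x3 intrinsics, pixels), "T" (4x4, takes a point from camera to world coordinates). Camera axes: x right, y down, z forward; pixel columns grow to the right and rows downward; lengths in m; the calibration is good to about 2 mm. A picture is of the moment at which its call begins. camera_info takes no time and is no camera call.
- sign_off(): hands the job in; it is judged then, once.
The state is a dict: "t": time; "q": joint angles; "qd": joint speeds; "tau": joint torques, N m; "tcp_pos": TCP position; "tool_rot": TCP orientation; "force": force on the tool from outside, world axes, zero at the start; "ft_torque": the same for the moment, N m; "finger_gap": opening from 0.0 (shut) to 1.0 (fully open); "gripper_force": force on a finger pad.
Only numpy, scipy, OpenCV 4.12 (cv2) and the standard library are available. Lean on these libraries where they do the work, as an engineer would, in place of code of your own. Each camera call takes 0.05 s, during which the arm holds its last target. There are 200 camera calls.

TASK

Slide the carriage of the sample shuttle fully out from under the measuring head to its stop, and lower the steel sample plate over the carriage's two pins until it lies flush on the deck. Then push the carriage back in along its track until its red pointer is centred on the green mark, and leave it there with the plate still flush. Set the plate down rather than dropping it, and leave the jar, mug, bottle and can standing where they are.

Things in the scene. Friction and masses are not known exactly. Their poses are not given: they have to be found in the camera images.
- shuttle: fixed dark grey bed 140 (x) x 450 (y) x 30 mm high, track along its y. Origin on the table under the track's centre line; the bed spans y -260 to +190 mm. A cream measuring head, 150 mm wide, bridges it from y = +20 to +180 mm (underside 100, top 190, brass cap 210 mm above the table): the loaded carriage passes beneath
- carriage (a joint): position of the carriage along the shuttle's +y, in m: 0 = fully out at its stop, 0.16 = fully in under the head. It stays where it is left (about 2 N of friction)
- deck (a point): centre of the top face of the carriage's aluminium deck, 50 mm above the table, axes as the shuttle's; at shuttle (0, -70 mm) when joint carriage = 0. The deck measures 70 (x) x 110 (y) mm. Two upright steel pins, 8 mm in diameter and 13 mm high (tapered above 8 mm), stand on it at y = -42 and +42 mm
- tab_top (a point): centre of the top of the carriage's blue upright push tab: 40 mm wide (x), 10 mm thick (y), its top 85 mm above the table. It stands 150 mm behind (-y of) the deck's centre on a 30 mm wide flat tail whose top is 45 mm above the table; so 95 mm are free between the tab and the deck's edge
- pointer (a point): tip of the carriage's red pointer, a 3 mm wide, 3 mm high bar that reaches from the tail to +x at the tab's y; 44.5 mm above the table, 53 mm from the track's centre line, axes as the shuttle's
- mark: green index mark, a fixed clip 30 (x) x 10 (y) x 10 mm high on the bed's far edge (origin on the bed's top, 30 mm above the table, at shuttle x = +60 mm), axes as the shuttle's. The pointer passes over it; the pointer is right when it has the same shuttle y as the mark. The mark's place along y differs from run to run
- plate: loose steel sample plate 60 (x) x 110 (y) x 6 mm, 0.11 to 0.22 kg, origin at the centre of its underside, z up. Through holes of 10 mm diameter at y = -42 and +42 mm. On its centre stands a black grip bar 12 mm thick (x), 40 mm long (y), reaching from 6 to 30 mm above the underside. It fits the pins either way round, its y along the shuttle's y
- jar: bystander: amber jar with black cap, 56 mm diameter, 85 mm high, origin at the centre of its underside
- mug: bystander: white cup without handle, 68 mm diameter, 75 mm high, origin at the centre of its underside
- bottle: bystander: white bottle with red cap, 56 mm diameter, 135 mm high, standing beside the shuttle on the robot's side, origin at the centre of its underside
- can: bystander: blue can with a pale top, 60 mm diameter, 70 mm high, standing beside the shuttle on the far side, origin at the centre of its underside

How it is judged:
On the way, in this order (a step that is already met when the one before it is completed fails the run):
1. the carriage is fully out: within 10 mm of its stop (value of joint carriage below 0.01 m), for 0.1 s.
2. the plate lies flush on the deck over both pins (z of plate in the frame of deck between -0.002 and 0.002 m and horizontal distance between plate and deck below 0.004 m and angle between the z axis of plate and the z axis of deck, either way round below 0.04 rad and angle between the y axis of plate and the y axis of deck, either way round below 0.06 rad), for 0.2 s.
At the end, for the whole second after the job is handed in: The plate lies flush on the deck over both pins (within 2 mm in height, 4 mm sideways), the pointer stands within 4 mm of the middle of the green mark along the track, carriage and plate are at rest, and jar, mug, bottle and can stand upright within 20 mm of where they began (all of step 2 and y of pointer in the frame of mark between -0.004 and 0.004 m and velocity of joint carriage between -0.01 and 0.01 m/s and linear speed of plate below 0.02 m/s and angle between each of jar, mug, bottle, can's own z axis and vertical below 0.2 rad and distance of each of jar, mug, bottle, can from where it was at the start of the episode below 0.02 m); the robot touches nothing.
It fails at once if a bystander (jar, mug, bottle, can) is shoved more than 20 mm or tipped (angle between any of jar, mug, bottle, can's own z axis and vertical above 0.35 rad or distance of any of jar, mug, bottle, can from where it was at the start of the episode above 0.02 m).
It fails at once if the plate is dropped onto the carriage (faster than 0.45 m/s just over the deck) (linear speed of plate above 0.45 m/s and horizontal distance between plate and deck below 0.03 m and z of plate in the frame of deck below 0.03 m).
It also fails if it takes over 66 s, if anything falls off the work surface, if the arm or the gripper's body presses on something with over 40 N, if the wrist force passes 120 N, or if a joint passes its speed limit or range.

## Working session

There is one attempt and no reset: what is moved stays moved. The work goes in short steps, Python scripts to look and compute and a tool call to move; the robot and the scene stay as the last step left them, time stands still between calls to the robot, and variables do not carry over. Pictures are saved under pics/ and viewed, at most 10 in all, crops included, and the job is handed in when it is done.

Besides the shell and the picture viewer there is one more tool, called after "Call:" by a JSON object that holds its "name" and its "arguments", one argument or row to a line. carry_out: Moves the arm, as the interface text tells. Its arguments: {"type":"object","properties":{"targets":{"type":"array"},"force":{"type":"number"}},"required":["targets"]}

```bash
mkdir -p pics
cat > h.py <<'E'
import numpy as np, cv2
from station import manip, cams, sign_off
def snap(n,f=None):
    im=cams.snapshot(n)
    if f: cv2.imwrite('pics/'+f,im[:,:,::-1])
    return im
def ray(n,uv):
    c=cams.camera_info(n);K=np.array(c['K']);T=np.array(c['T'])
    d=T[:3,:3]@np.linalg.solve(K,[uv[0],uv[1],1.]);return T[:3,3],d
def onz(n,uv,z):
    o,d=ray(n,uv);return o+d*(z-o[2])/d[2]
def proj(n,p):
    c=cams.camera_info(n);K=np.array(c['K']);T=np.linalg.inv(np.array(c['T']))
    q=K@(T[:3,:3]@np.array(p)+T[:3,3]);return q[:2]/q[2]
E
python3 - <<'E'
from h import *
snap('top','t0.png');snap('side','s0.png')
for n in('top','side'):
    c=cams.camera_info(n);print(np.round(c['K'],1).tolist(),np.round(c['T'],3).tolist())
s=manip.sense();print(s['t'],s['tcp_pos'],s['tool_rot'],s['finger_gap'])
E
```

```text
[[398.1, 0.0, 320.8], [0.0, 398.1, 206.5], [0.0, 0.0, 1.0]] [[0.086, -0.97, 0.225, 0.39], [-0.996, -0.085, 0.014, -0.088], [0.006, -0.226, -0.974, 1.081], [0.0, 0.0, 0.0, 1.0]]
[[439.0, 0.0, 320.4], [0.0, 439.0, 196.7], [0.0, 0.0, 1.0]] [[-0.752, 0.463, -0.47, 1.032], [0.659, 0.544, -0.519, 0.399], [0.015, -0.7, -0.714, 0.722], [0.0, 0.0, 0.0, 1.0]]
0.1 [0.26287677 0.56635898 0.24943386] [ 2.15692284e-01  9.76460891e-01 -9.05653797e-04 -3.83959370e-04] 1.0049626712481317
```

View pics/t0.png

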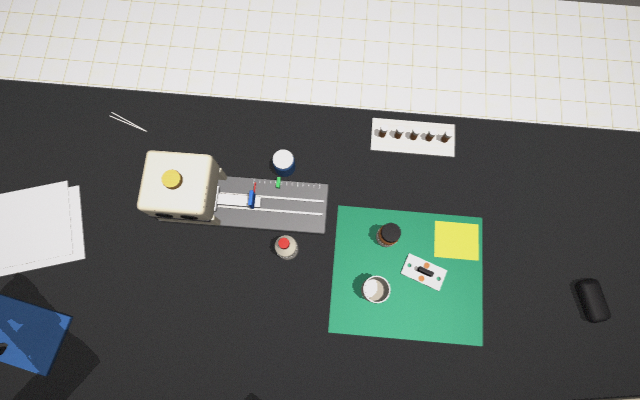

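View pics/s0.png

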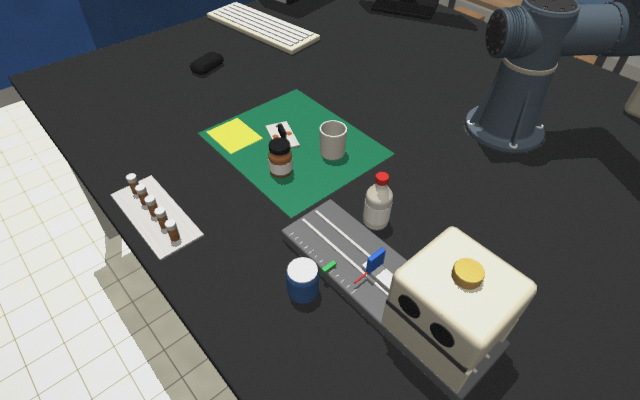

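The top view shows the shuttle with head at (178,185), tab (251,199), pointer (254,187), mark (278,182), can (283,161), bottle (286,246), plate (425,272), jar (389,235) and mug (376,290). I'll measure these with masks next.

Run:
```python
from h import *
t=cv2.imread('pics/t0.png');s=cv2.imread('pics/s0.png')
a=cv2.resize(t[140:260,130:340],None,fx=3.8,fy=3.8,interpolation=cv2.INTER_CUBIC)
cv2.imwrite('pics/c1.png',a)
b=cv2.resize(t[210:310,350:490],None,fx=5,fy=5,interpolation=cv2.INTER_CUBIC)
cv2.imwrite('pics/c2.png',b)
def blobs(im,lo,hi,roi,mn=4):
    x0,y0,x1,y1=roi;h=cv2.cvtColor(im,cv2.COLOR_BGR2HSV)[y0:y1,x0:x1]
    m=cv2.inRange(h,np.array(lo),np.array(hi))
    n,l,st,c=cv2.connectedComponentsWithStats(m)
    return [((c[i]+[x0,y0]).round(2).tolist(),st[i][2:].tolist()) for i in range(1,n) if st[i][4]>=mn]
for nm,im,R in(('top',t,(200,165,335,240)),('side',s,(300,190,400,310))):
    print(nm,'tab',blobs(im,(105,150,60),(125,255,255),R),'green',blobs(im,(45,120,60),(80,255,255),R),'red',blobs(im,(0,120,60),(8,255,255),R))
print('plate',blobs(t,(0,0,130),(179,60,255),(398,250,450,295)),'dark',blobs(t,(0,0,0),(179,255,45),(398,250,450,295)))
```

```text
top tab [([292.25, 166.5], [3, 2, 4]), ([251.42, 198.81], [6, 17, 80])] green [([278.0, 182.0], [5, 11, 37])] red [([254.27, 186.55], [2, 9, 11]), ([283.5, 238.57], [8, 2, 14])]
side tab [([375.12, 259.98], [19, 26, 258])] green [([311.85, 197.19], [36, 23, 427]), ([328.33, 266.64], [14, 12, 87])] red [([360.15, 277.41], [13, 11, 27])]
plate [([423.49, 271.85], [46, 38, 791])] dark [([422.63, 271.84], [13, 9, 19])]
```

View pics/c1.png

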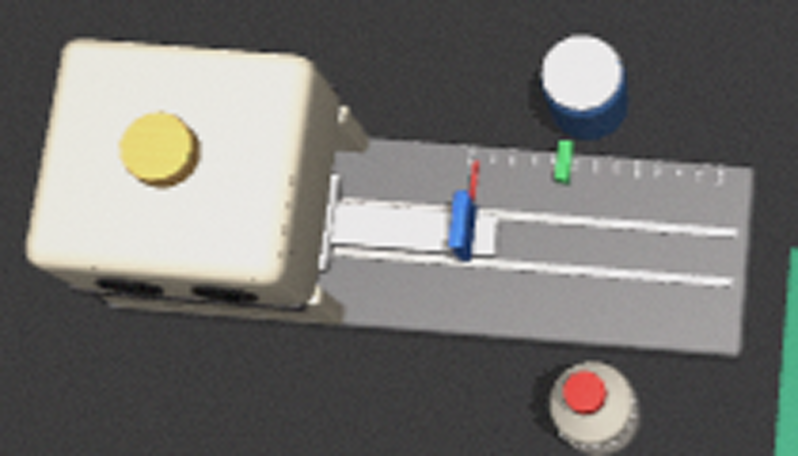

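View pics/c2.png

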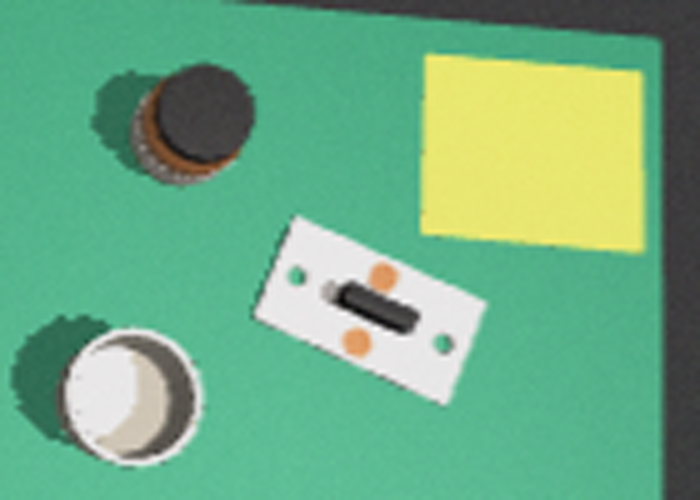

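The crops show bed right corners at (752,168) and (739,353), rails, the tab and pointer, and the plate with corners (297,216), (487,302), (449,404), (256,318). Now to poses.

Run:
```python
from h import *
def c1(u,v): return ((u+.5)/3.8-.5+130,(v+.5)/3.8-.5+140)
def c2(u,v): return ((u+.5)/5-.5+350,(v+.5)/5-.5+210)
P=lambda p,z:onz('top',p,z)[:2]
A,B=P(c1(752,168),.03),P(c1(739,353),.03)
print('bed end',A,B,np.linalg.norm(A-B))
L=[(c1(368,138),c1(752,168)),(c1(344,325),c1(739,353)),(c1(345,252),c1(731,283)),(c1(497,215),c1(737,233))]
for a,b in L:
    d=P(a,.03)-P(b,.03);print('dir deg',np.degrees(np.arctan2(d[1],d[0])))
for nm,pt,ps,z in(('mark',(278,182),(328.3,266.6),.037),('ptr',(254.27,186.55),(360.15,277.41),.045),('tab',(251.42,198.81),(375.12,259.98),.07)):
    o1,d1=ray('top',pt);o2,d2=ray('side',ps)
    s=np.linalg.lstsq(np.c_[d1,-d2],o2-o1,rcond=None)[0]
    print(nm,'top-plane',P(pt,z),'side-plane',onz('side',ps,z)[:2],'tri',o1+s[0]*d1,o2+s[1]*d2)
q=[P(c2(*c),.006) for c in((297,216),(487,302),(449,404),(256,318))]
print('plate',np.round(q,4).tolist(),np.mean(q,0),'holes',P(c2(298,276),.006),P(c2(443,344),.006))
d=q[0]-q[1]+q[3]-q[2];print('plate y deg',np.degrees(np.arctan2(d[1],d[0])),np.linalg.norm(d)/2)
print('bar top',P(c2(346,291),.03),P(c2(411,324),.03))
print('jar cap',P(c2(206,113),.085),'mug',P(c2(132,397),.075),'bottle cap',P(c1(584,391),.135),'can',P(c1(583,72),.07),'brass',P(c1(157,147),.21))
from scipy.spatial.transform import Rotation as R
print(R.from_quat(manip.sense()['tool_rot']).as_matrix().round(3))
```

```text
bed end [ 0.69884672 -0.08535288] [ 0.56332528 -0.08737017] 0.1355364498689984
dir deg 90.38084111401062
dir deg 90.88726663362819
dir deg 90.31019138381411
dir deg 90.59649707315137
mark top-plane [0.69015643 0.0497007 ] side-plane [0.69187541 0.04974345] tri [0.69055829 0.04988468 0.03560064] [0.69122254 0.04907299 0.03568468]
ptr top-plane [0.66952876 0.11101664] side-plane [0.66756564 0.1097134 ] tri [0.66890577 0.1105735  0.04731185] [0.66880868 0.11070019 0.04730997]
tab top-plane [0.62906974 0.10952821] side-plane [0.63349756 0.11140204] tri [0.6301071  0.11038469 0.0656066 ] [0.6308032  0.10945742 0.06559019]
plate [[0.532, -0.3206], [0.4948, -0.4237], [0.4395, -0.4044], [0.4756, -0.3007]] [ 0.48547793 -0.36233671] holes [ 0.49985816 -0.32225662] [ 0.47055128 -0.40062476]
plate y deg 70.46714677108332 0.10975066111456835
bar top [ 0.49178413 -0.34238266] [ 0.4776264  -0.37676047]
jar cap [ 0.56979191 -0.25557392] mug [ 0.42617031 -0.227319  ] bottle cap [0.51352204 0.00760181] can [0.74684181 0.03908402] brass [0.62779585 0.27069001]
[[-0.907  0.421 -0.001]
 [ 0.421  0.907 -0.002]
 [ 0.    -0.002 -1.   ]]
```

```bash
cat >> h.py <<'E'
from scipy.spatial.transform import Rotation as R
def go(p,yaw):  # shift cm, turn about tool z deg, to put TCP at p with tool y along yaw (deg, mod 180), tool down
    s=manip.sense();M=R.from_quat(s['tool_rot']).as_matrix()
    y0=np.degrees(np.arctan2(M[1,1],M[0,1]));d=(yaw-y0+90)%180-90
    y=np.radians(y0+d);Y=np.array([np.cos(y),np.sin(y),0]);Z=np.array([0,0,-1.]);T=np.c_[np.cross(Y,Z),Y,Z]
    rv=np.degrees(R.from_matrix(M.T@T).as_rotvec())
    print('t',s['t'],'tcp',s['tcp_pos'].round(4) if hasattr(s['tcp_pos'],'round') else s['tcp_pos'],'F',np.round(s['force'],1),'gap',round(s['finger_gap'],3),'gf',s['gripper_force'],'q6',round(s['q'][5],2))
    print('shift',(100*M.T@(np.array(p)-s['tcp_pos'])).round(2),'turn',rv.round(2))
E
python3 -c "
from h import *
go([.630,.1105,.28],90.5)"
```

```text
t 0.1 tcp [0.2629 0.5664 0.2494] F [0.  0.2 0.6] gap 1.005 gf 0.0 q6 -0.18
shift [-52.5  -25.89  -3.03] turn [ -0.1   -0.04 -25.41]
```

Call:
{"name": "carry_out", "arguments": {
  "targets": [
    [[-10, -5, -3, 0, 0, -5, 4], [-52.5, -25.9, -3, 0, 0, -25.4, 4], [-52.5, -25.9, -3, 0, 0, -25.4, 4], [-52.5, -25.9, -3, 0, 0, -25.4, 4], [-52.5, -25.9, -3, 0, 0, -25.4, 4], [-52.5, -25.9, -3, 0, 0, -25.4, 4], [-52.5, -25.9, -3, 0, 0, -25.4, 4], [-52.5, -25.9, -3, 0, 0, -25.4, 4], [-52.5, -25.9, -3, 0, 0, -25.4, 4], [-52.5, -25.9, -3, 0, 0, -25.4, 4], [-52.5, -25.9, -3, 0, 0, -25.4, 4], [-52.5, -25.9, -3, 0, 0, -25.4, 4]]
  ],
  "force": 40
}}

```text
t: 1.1
tcp_pos: [0.5715, 0.1828, 0.2766]
tool_rot: [-0.004, 1.0, 0.0, -0.001]
force: [1.0, 1.0, -0.4]
finger_gap: 0.47
gripper_force: 0.0
```

```bash
python3 -c "
from h import *
go([.630,.1105,.28],90.5)"
```

```text
t 1.1 tcp [0.5715 0.1828 0.2766] F [ 1.   1.  -0.4] gap 0.47 gf 0.0 q6 -1.46
shift [-5.79 -7.28 -0.34] turn [ 0.   -0.06 -0.03]
```

Call:
{"name": "carry_out", "arguments": {
  "targets": [
    [[-5.8, -7.3, -0.3, 0, 0, 0, 4], [-5.8, -7.3, -0.3, 0, 0, 0, 4], [-5.8, -7.3, -0.3, 0, 0, 0, 4], [-5.8, -7.3, -0.3, 0, 0, 0, 4], [-5.8, -7.3, -0.3, 0, 0, 0, 4], [-5.8, -7.3, -0.3, 0, 0, 0, 4]]
  ]
}}

```text
t: 1.6
tcp_pos: [0.628, 0.1135, 0.2794]
tool_rot: [-0.005, 1.0, 0.0, -0.001]
force: [0.6, 0.9, -0.2]
finger_gap: 0.468
gripper_force: 0.0
```

```bash
python3 -c "
from h import *
go([.630,.1105,.072],90.5)"
```

```text
t 1.6 tcp [0.628  0.1135 0.2794] F [ 0.6  0.9 -0.2] gap 0.468 gf 0.0 q6 -1.58
shift [-0.25 -0.32 20.74] turn [ 0.05 -0.14  0.05]
```

Call:
{"name": "carry_out", "arguments": {
  "targets": [
    [[-0.1, -0.2, 4, 0, 0, 0, 4], [-0.1, -0.2, 8, 0, 0, 0, 4], [-0.1, -0.2, 12, 0, 0, 0, 4], [-0.1, -0.2, 15, 0, 0, 0, 4], [-0.1, -0.2, 17, 0, 0, 0, 4], [-0.1, -0.2, 17, 0, 0, 0, 4], [-0.1, -0.2, 17, 0, 0, 0, 4]]
  ]
}}

```text
t: 2.18
tcp_pos: [0.6288, 0.1119, 0.1093]
tool_rot: [-0.005, 1.0, 0.0, -0.002]
force: [-0.3, 0.1, 1.3]
finger_gap: 0.468
gripper_force: 0.0
```

```bash
python3 -c "
from h import *
go([.630,.1105,.072],90.5);snap('top','t1.png');snap('side','s1.png')
go([.630,.1105,.072],90.5)
a=cv2.imread('pics/t1.png')[120:260,130:340];b=cv2.imread('pics/s1.png')[180:320,270:480]
cv2.imwrite('pics/d1.png',cv2.resize(np.vstack([a,b]),None,fx=2.1,fy=2.1,interpolation=cv2.INTER_CUBIC))"
```

```text
t 2.1833 tcp [0.6288 0.1119 0.1093] F [-0.3  0.1  1.3] gap 0.468 gf 0.0 q6 -1.58
shift [-0.13 -0.14  3.73] turn [ 0.01 -0.18  0.12]
t 2.2833 tcp [0.6313 0.1114 0.1119] F [0.4 0.4 1.1] gap 0.467 gf 0.0 q6 -1.58
shift [ 0.14 -0.08  3.99] turn [0.   0.18 0.08]
```

View pics/d1.png

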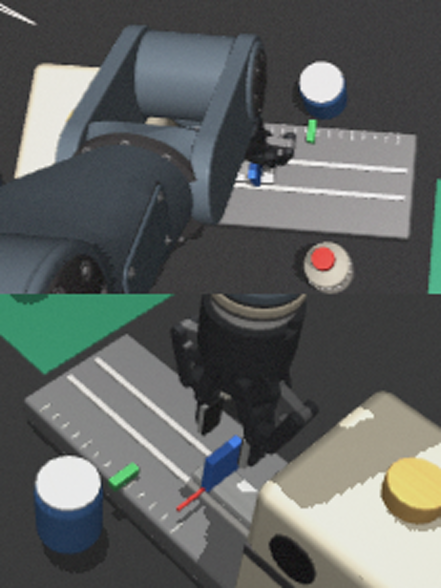

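The view shows the fingers straddling the blue tab (side crop about (222,430)) with nothing touching. I'll descend and grip.

Call:
{"name": "carry_out", "arguments": {
  "targets": [
    [[0, -0.1, 2, 0, 0, 0, 4], [0, -0.1, 3.5, 0, 0, 0, 4], [0, -0.1, 3.9, 0, 0, 0, 4], [0, -0.1, 3.9, 0, 0, 0, 4], [0, -0.1, 3.9, 0, 0, 0, 0.5], [0, -0.1, 3.9, 0, 0, 0, 0.5], [0, -0.1, 3.9, 0, 0, 0, 0.5], [0, -0.1, 3.9, 0, 0, 0, 0.5], [0, -0.1, 3.9, 0, 0, 0, 0.5]]
  ],
  "force": 30
}}

```text
t: 3.03
tcp_pos: [0.6316, 0.1092, 0.0726]
tool_rot: [-0.004, 1.0, 0.0, 0.001]
force: [-0.1, 0.1, 5.8]
finger_gap: 0.11
gripper_force: 32.9
```

```bash
python3 -c "
from h import *
go([.632,-.05,.072],90.5)"
```

```text
t 3.0333 tcp [0.6316 0.1092 0.0726] F [-0.1  0.1  5.8] gap 0.11 gf 32.942617535591125 q6 -1.58
shift [  0.09 -15.92   0.06] turn [ 0.01  0.17 -0.03]
```

Call:
{"name": "carry_out", "arguments": {
  "targets": [
    [[0, -1, 0, 0, 0, 0, 0.5], [0, -3, 0, 0, 0, 0, 0.5], [0, -5, 0, 0, 0, 0, 0.5], [0, -7, 0, 0, 0, 0, 0.5], [0, -9, 0, 0, 0, 0, 0.5], [0, -11, 0, 0, 0, 0, 0.5], [0, -13, 0, 0, 0, 0, 0.5], [0, -14.3, 0, 0, 0, 0, 0.5], [0, -15, 0, 0, 0, 0, 0.5], [0, -15.3, 0, 0, 0, 0, 0.5], [0, -15.4, 0, 0, 0, 0, 0.5], [0, -15.4, 0, 0, 0, 0, 0.5]]
  ]
}}

```text
t: 4.03
tcp_pos: [0.6327, -0.0455, 0.0726]
tool_rot: [-0.004, 1.0, -0.0, 0.001]
force: [-0.9, 0.0, 6.8]
finger_gap: 0.113
gripper_force: 33.1
```

Call:
{"name": "carry_out", "arguments": {
  "targets": [
    [[0, -0.1, 0, 0, 0, 0, 0.5], [0, -0.2, 0, 0, 0, 0, 0.5], [0, -0.3, 0, 0, 0, 0, 0.5], [0, -0.4, 0, 0, 0, 0, 0.5], [0, -0.4, 0, 0, 0, 0, 0.5]]
  ]
}}

```text
t: 4.45
tcp_pos: [0.6327, -0.0487, 0.0726]
tool_rot: [-0.004, 1.0, 0.0, 0.001]
force: [-0.6, 1.1, 7.3]
finger_gap: 0.112
gripper_force: 33.1
```

Call:
{"name": "carry_out", "arguments": {
  "targets": [
    [[0, -0.1, 0, 0, 0, 0, 0.5], [0, -0.2, 0, 0, 0, 0, 0.5], [0, -0.3, 0, 0, 0, 0, 0.5], [0, -0.3, 0, 0, 0, 0, 0.5], [0, -0.3, 0, 0, 0, 0, 0.5]]
  ]
}}

```text
t: 4.87
tcp_pos: [0.6327, -0.0495, 0.0726]
tool_rot: [-0.004, 1.0, 0.001, 0.001]
force: [0.4, 7.8, 7.6]
finger_gap: 0.114
gripper_force: 33.1
```

Call:
{"name": "carry_out", "arguments": {
  "targets": [
    [[0, 0.2, 0, 0, 0, 0, 0.5], [0, 0.2, 0, 0, 0, 0, 3.5], [0, 0.2, 0, 0, 0, 0, 3.5], [0, 0.2, 0, 0, 0, 0, 3.5], [0, 0.2, -4, 0, 0, 0, 3.5], [0, 0.2, -8, 0, 0, 0, 3.5], [0, 0.2, -12, 0, 0, 0, 3.5], [0, -4, -14, 0, 0, 7, 3.5], [0, -8, -14, 0, 0, 14, 3.5], [0, -12, -14, 0, 0, 21, 3.5], [0, -16, -14, 0, 0, 28, 3.5], [0, -20, -14, 0, 0, 35, 3.5]]
  ]
}}

```text
t: 5.87
tcp_pos: [0.6331, -0.2539, 0.2111]
tool_rot: [0.3, 0.954, -0.0, -0.0]
force: [0.9, 0.2, -0.3]
finger_gap: 0.409
gripper_force: 0.0
```

```bash
python3 -c "
from h import *
go([.4855,-.3623,.15],-19.5)"
```

```text
t 5.8667 tcp [ 0.6331 -0.2539  0.2111] F [ 0.9  0.2 -0.3] gap 0.409 gf 0.0 q6 -1.51
shift [  5.91 -17.33   6.11] turn [-0.    0.   74.63]
```

Call:
{"name": "carry_out", "arguments": {
  "targets": [
    [[1, -3, 1, 0, 0, 7, 3.5], [2, -6, 2, 0, 0, 14, 3.5], [3, -9, 3, 0, 0, 21, 3.5], [4, -12, 4, 0, 0, 28, 3.5], [5, -15, 4, 0, 0, 35, 3.5], [5.9, -17.3, 4, 0, 0, 42, 3.5], [5.9, -17.3, 4, 0, 0, 49, 3.5], [5.9, -17.3, 4, 0, 0, 56, 3.5], [5.9, -17.3, 4, 0, 0, 63, 3.5], [5.9, -17.3, 4, 0, 0, 70, 3.5], [5.9, -17.3, 4, 0, 0, 74.6, 3.5], [5.9, -17.3, 4, 0, 0, 74.6, 3.5]]
  ]
}}

```text
t: 6.87
tcp_pos: [0.4866, -0.3611, 0.1706]
tool_rot: [0.815, 0.579, -0.0, -0.0]
force: [0.2, -0.6, 1.4]
finger_gap: 0.41
gripper_force: 0.0
```

```bash
python3 -c "
from h import *
snap('top','t2.png');snap('side','s2.png')
go([.4855,-.3623,.10],-19.5)
a=cv2.imread('pics/t2.png')[150:250,130:340];b=cv2.imread('pics/s2.png')[190:310,290:500]
cv2.imwrite('pics/d2.png',cv2.resize(np.vstack([a,b]),None,fx=2.7,fy=2.7,interpolation=cv2.INTER_CUBIC))"
```

```text
t 6.9667 tcp [ 0.4867 -0.361   0.1707] F [-0.5  0.  -0.8] gap 0.409 gf 0.0 q6 -0.49
shift [-0.16 -0.06  7.07] turn [-0.03 -0.01  0.5 ]
```

View pics/d2.png

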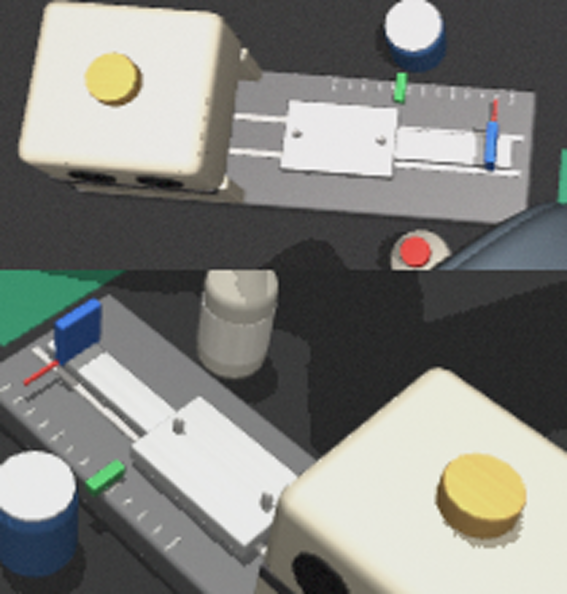

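The crop shows the deck fully out, with pins at about (297,133) and (382,140) in the top part and (179,426), (267,499) in the side part. Descend on the grip bar.

Call:
{"name": "carry_out", "arguments": {
  "targets": [
    [[-0.1, 0, 3, 0, 0, 0.5, 3.5], [-0.1, 0, 6, 0, 0, 0.5, 3.5], [-0.1, 0, 9, 0, 0, 0.5, 3.5], [-0.1, 0, 11, 0, 0, 0.5, 3.5], [-0.1, 0, 12.4, 0, 0, 0.5, 3.5], [-0.1, 0, 13.4, 0, 0, 0.5, 3.5], [-0.1, 0, 14.1, 0, 0, 0.5, 3.5], [-0.1, 0, 14.1, 0, 0, 0.5, 3.5], [-0.1, 0, 14.1, 0, 0, 0.5, 3.5]]
  ]
}}

```text
t: 7.72
tcp_pos: [0.4869, -0.3621, 0.0302]
tool_rot: [0.817, 0.577, 0.0, 0.0]
force: [1.2, -0.0, -0.1]
finger_gap: 0.411
gripper_force: 0.0
```

Run:
```python
from h import *
go([.4855,-.3623,.029],-19.5)
T=lambda u,v:((u+.5)/2.7-.5+130,(v+.5)/2.7-.5+150)
S=lambda u,v:((u+.5)/2.7-.5+290,(v-270+.5)/2.7-.5+190)
for a,b in(((297,133),(267,499)),((382,140),(179,426))):
    print('pin',onz('top',T(*a),.058)[:2],onz('side',S(*b),.058)[:2])
q=np.array([onz('top',T(*c),.05)[:2] for c in((288,100),(398,107),(392,176),(281,166))]);print('deck',q.mean(0),q.tolist())
print('tab top',onz('top',T(490,124),.085))
# dark bar / dark pin sub-pixel centroids in the grey pictures
for n,f,pp in(('top','t2.png',[T(297,133),T(382,140)]),('side','s2.png',[S(267,499),S(179,426)])):
    g=cv2.cvtColor(cv2.imread('pics/'+f),cv2.COLOR_BGR2GRAY).astype(float)
    for u,v in pp:
        u0,v0=int(round(u)),int(round(v));w=g[v0-4:v0+5,u0-4:u0+5];w=np.clip(np.median(w)-25-w,0,None)
        yy,xx=np.mgrid[-4:5,-4:5];c=(u0+(w*xx).sum()/w.sum(),v0+(w*yy).sum()/w.sum());print(n,np.round(c,2),onz(n,c,.058)[:2])
```

```text
t 7.7167 tcp [ 0.4869 -0.3621  0.0302] F [ 1.2 -0.  -0.1] gap 0.411 gf 0.0 q6 -0.48
shift [-0.06 -0.12  0.12] turn [ 0.03  0.02 -0.08]
pin [0.62882702 0.14272176] [0.63103578 0.14441285]
pin [0.62908271 0.0589957 ] [0.63268323 0.06196702]
deck [0.63033601 0.10201221] [[0.6634923854269634, 0.15789027858210763], [0.6658907185835667, 0.0481635267496975], [0.595744246223243, 0.04625817373640499], [0.5962166954553897, 0.15573687640548928]]
tab top [ 0.64747263 -0.04595706  0.085     ]
top [239.59 199.46] [0.62740635 0.14278893]
top [270.79 202.09] [0.6274996  0.05980849]
side [389.29 276.04] [0.63251805 0.14752476]
side [355.57 247.81] [0.63387442 0.06205439]
```

Call:
{"name": "carry_out", "arguments": {
  "targets": [
    [[0, -0.1, 0.1, 0, 0, 0, 0.7], [0, -0.1, 0.1, 0, 0, 0, 0.7], [0, -0.1, 0.1, 0, 0, 0, 0.7], [0, -0.1, 0.1, 0, 0, 0, 0.7], [0, -0.1, 0.1, 0, 0, 0, 0.7], [0, -0.1, 0.1, 0, 0, 0, 0.7]]
  ],
  "force": 60
}}

```text
t: 8.22
tcp_pos: [0.4861, -0.362, 0.0302]
tool_rot: [0.817, 0.576, 0.0, 0.001]
force: [-0.6, 0.4, 6.4]
finger_gap: 0.124
gripper_force: 62.7
```

Run:
```python
from h import *
go([.4855,-.3623,.029],-19.5)
a=np.radians(70.5);Y=np.array([np.cos(a),np.sin(a)]);X=np.array([np.sin(a),-np.cos(a)])
e=np.array([.48548,-.36234])-manip.sense()['tcp_pos'][:2];print('vision plate minus tcp: along x,y',e@X,e@Y)
h=(np.array([.49986,-.32226])+[.47055,-.40062])/2-manip.sense()['tcp_pos'][:2];print('holes',h@X,h@Y)
```

```text
t 8.2167 tcp [ 0.4861 -0.362   0.0302] F [-0.6  0.4  6.4] gap 0.124 gf 62.67998456954956 q6 -0.48
shift [-0.05 -0.05  0.12] turn [ 0.09  0.05 -0.11]
vision plate minus tcp: along x,y -0.0004733671426633974 -0.0005064230914815062
holes -0.0010330197260241681 0.0002501573642121702
```

Call:
{"name": "carry_out", "arguments": {
  "targets": [
    [[0, 0, -1, 0, 0, 0, 0.7], [0, 0, -3, 0, 0, 0, 0.7], [0, 0, -6, 0, 0, 0, 0.7], [0, 0, -9, 0, 0, 0, 0.7], [0, 0, -12, 0, 0, 0, 0.7], [0, 0, -15, 0, 0, 0, 0.7], [0, 0, -17, 0, 0, 0, 0.7], [0, 0, -18, 0, 0, 0, 0.7], [0, 0, -18, 0, 0, 0, 0.7]]
  ]
}}

```text
t: 8.97
tcp_pos: [0.4865, -0.3624, 0.2117]
tool_rot: [0.817, 0.576, 0.0, 0.003]
force: [-0.2, 0.4, -2.0]
finger_gap: 0.121
gripper_force: 61.6
```

```bash
python3 -c "
from h import *
go([.630,.101,.21],.5)"
```

```text
t 8.9667 tcp [ 0.4865 -0.3624  0.2117] F [-0.2  0.4 -2. ] gap 0.121 gf 61.60890340805054 q6 -0.48
shift [ 4.846e+01 -2.030e+00  4.000e-02] turn [  0.24   0.18 -20.1 ]
```

Call:
{"name": "carry_out", "arguments": {
  "targets": [
    [[2, 0, 0, 0, 0, -1, 0.7], [5, -0.2, 0, 0, 0, -3, 0.7], [8.5, -0.4, 0, 0, 0, -5, 0.7], [12, -0.5, 0, 0, 0, -7, 0.7], [15.5, -0.6, 0, 0, 0, -9, 0.7], [19, -0.8, 0, 0, 0, -11, 0.7], [22.5, -1, 0, 0, 0, -13, 0.7], [26, -1.2, 0, 0, 0, -15, 0.7], [29.5, -1.3, 0, 0, 0, -17, 0.7], [33, -1.4, 0, 0, 0, -19, 0.7], [36.5, -1.6, 0, 0, 0, -20, 0.7], [40, -1.7, 0, 0.2, 0.2, -20, 0.7]]
  ]
}}

```text
t: 9.97
tcp_pos: [0.6024, 0.0231, 0.2066]
tool_rot: [0.704, 0.71, -0.001, -0.004]
force: [0.1, -0.8, -2.5]
finger_gap: 0.122
gripper_force: 61.5
```

```bash
python3 -c "
from h import *
go([.630,.101,.21],.5)"
```

```text
t 9.9667 tcp [0.6024 0.0231 0.2066] F [ 0.1 -0.8 -2.5] gap 0.122 gf 61.548932790756226 q6 -0.16
shift [ 7.77  2.81 -0.33] turn [-0.45 -0.28 -0.06]
```

Call:
{"name": "carry_out", "arguments": {
  "targets": [
    [[3, 1, 0, 0, 0, 0, 0.7], [6, 2, 0, 0, 0, 0, 0.7], [7.5, 2.6, 0, 0, 0, 0, 0.7], [8, 2.7, 0, 0, 0, 0, 0.7], [8, 2.7, 0, 0, 0, 0, 0.7], [8, 2.7, 0, 0, 0, 0, 0.7], [8, 2.7, 0, 0, 0, 0, 0.7]]
  ]
}}

```text
t: 10.55
tcp_pos: [0.6297, 0.0994, 0.2087]
tool_rot: [0.705, 0.709, -0.0, -0.003]
force: [0.0, -0.7, -1.6]
finger_gap: 0.126
gripper_force: 61.6
```

```bash
python3 -c "
from h import *
go([.630,.101,.11],.5)"
```

```text
t 10.55 tcp [0.6297 0.0994 0.2087] F [ 0.  -0.7 -1.6] gap 0.126 gf 61.553581953048706 q6 -0.03
shift [0.13 0.08 9.87] turn [-0.26 -0.19 -0.2 ]
```

Call:
{"name": "carry_out", "arguments": {
  "targets": [
    [[0.1, 0, 2, 0, 0, 0, 0.7], [0.1, 0, 5, 0, 0, 0, 0.7], [0.1, 0, 8, 0, 0, 0, 0.7], [0.1, 0, 9.5, -0.2, -0.2, -0.2, 0.7], [0.1, 0, 10.2, -0.2, -0.2, -0.2, 0.7], [0.1, 0, 10.2, -0.2, -0.2, -0.2, 0.7], [0.1, 0, 10.2, -0.2, -0.2, -0.2, 0.7], [0.1, 0, 10.2, -0.2, -0.2, -0.2, 0.7]]
  ]
}}

```text
t: 11.22
tcp_pos: [0.6313, 0.1019, 0.1088]
tool_rot: [0.704, 0.71, 0.002, 0.001]
force: [0.1, 0.1, -2.2]
finger_gap: 0.124
gripper_force: 61.5
```

```bash
python3 -c "
from h import *
snap('top','t3.png');snap('side','s3.png')
go([.630,.101,.105],.5)
a=cv2.imread('pics/t3.png')[150:250,190:350];b=cv2.imread('pics/s3.png')[190:290,300:460]
cv2.imwrite('pics/d3.png',cv2.resize(np.hstack([a,b]),None,fx=2.5,fy=2.5,interpolation=cv2.INTER_CUBIC))
cv2.imwrite('pics/d3.png',cv2.resize(np.vstack([a,b]),None,fx=3,fy=3,interpolation=cv2.INTER_CUBIC))"
```

```text
t 11.3167 tcp [0.6313 0.1023 0.109 ] F [ 0.2  0.3 -2. ] gap 0.12 gf 61.52717113494873 q6 -0.02
shift [-0.13 -0.13  0.4 ] turn [ 0.23 -0.03  0.07]
```

View pics/d3.png

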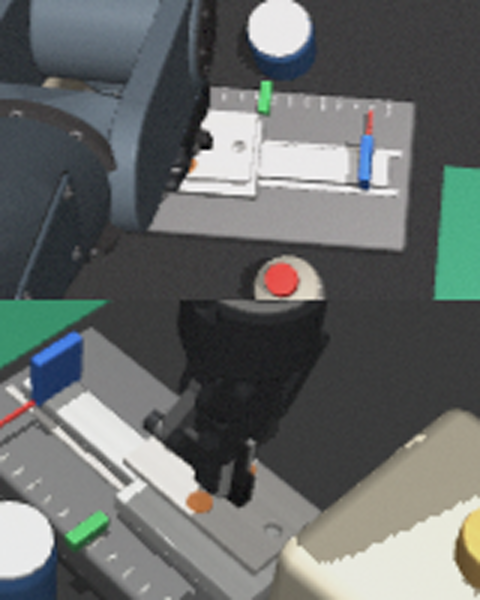

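The top part shows the -y hole at about (239,146) and the side part the +y hole at about (272,531). Compare each with the pin seen from the same camera.

Run:
```python
from h import *
f=lambda u,v,x,y:((u+.5)/3-.5+x,(v+.5)/3-.5+y)
z=.0848
h1=onz('top',f(239,146,190,150),z)[:2];h2=onz('side',f(272,231,300,190),z)[:2]
print(h1,h1-[.6291,.0590],h2,h2-[.6310,.1444])
print('bottom hole side would be',onz('side',f(272,231,300,190),z-.004)[:2])
# plate -y edge corners vs deck, top
for n,c in(('plate corner',(261,115)),('plate corner2',(254,182))): print(n,onz('top',f(*c,190,150),z)[:2])
go([.630,.101,.105],.5)
```

```text
[0.63086805 0.06083229] [0.00176805 0.00183229] [0.63262124 0.14549157] [0.00162124 0.00109157]
bottom hole side would be [0.63011502 0.14390065]
plate corner [0.66000989 0.04507422]
plate corner2 [0.6004898  0.04443931]
t 11.3167 tcp [0.6313 0.1023 0.109 ] F [ 0.2  0.3 -2. ] gap 0.12 gf 61.52717113494873 q6 -0.02
shift [-0.13 -0.13  0.4 ] turn [ 0.23 -0.03  0.07]
```

Call:
{"name": "carry_out", "arguments": {
  "targets": [
    [[-0.14, -0.16, 0.3, 0.2, 0, 0, 0.7], [-0.14, -0.16, 0.7, 0.2, 0, 0, 0.7], [-0.14, -0.16, 1.1, 0.2, 0, 0, 0.7], [-0.14, -0.16, 1.1, 0.2, 0, 0, 0.7], [-0.14, -0.16, 1.1, 0.2, 0, 0, 0.7], [-0.14, -0.16, 1.1, 0.2, 0, 0, 0.7]]
  ]
}}

```text
t: 11.82
tcp_pos: [0.6284, 0.1012, 0.096]
tool_rot: [0.703, 0.711, -0.001, -0.001]
force: [0.2, 0.3, -1.8]
finger_gap: 0.124
gripper_force: 61.5
```

```bash
python3 -c "
from h import *
go([.6296,.1009,.0802],.5)"
```

```text
t 11.8167 tcp [0.6284 0.1012 0.096 ] F [ 0.2  0.3 -1.8] gap 0.124 gf 61.53479218482971 q6 -0.03
shift [-0.03  0.12  1.58] turn [-0.18 -0.03  0.1 ]
```

Call:
{"name": "carry_out", "arguments": {
  "targets": [
    [[-0.03, 0.1, 0.2, -0.1, 0, 0, 0.7], [-0.03, 0.1, 0.4, -0.1, 0, 0, 0.7], [-0.03, 0.1, 0.6, -0.1, 0, 0, 0.7], [-0.03, 0.1, 0.8, -0.1, 0, 0, 0.7], [-0.03, 0.1, 0.9, -0.1, 0, 0, 0.7], [-0.03, 0.1, 0.9, -0.1, 0, 0, 0.7]]
  ]
}}

```text
t: 12.32
tcp_pos: [0.6295, 0.1008, 0.0869]
tool_rot: [0.703, 0.711, -0.0, -0.001]
force: [0.6, -0.2, -1.0]
finger_gap: 0.122
gripper_force: 61.6
```

```bash
python3 -c "
from h import *
go([.6296,.1009,.0802],.5)"
```

```text
t 12.3167 tcp [0.6295 0.1008 0.0869] F [ 0.6 -0.2 -1. ] gap 0.122 gf 61.55953288078308 q6 -0.03
shift [0.01 0.01 0.67] turn [-0.07 -0.03  0.08]
```

Underside is at about 57 mm, past the pin tips with no contact force. Continue.

Call:
{"name": "carry_out", "arguments": {
  "targets": [
    [[0, 0, 0.15, 0, 0, 0, 0.7], [0, 0, 0.3, 0, 0, 0, 0.7], [0, 0, 0.45, 0, 0, 0, 0.7], [0, 0, 0.55, 0, 0, 0, 0.7], [0, 0, 0.65, 0, 0, 0, 0.7], [0, 0, 0.65, 0, 0, 0, 0.7], [0, 0, 0.65, 0, 0, 0, 0.7]]
  ]
}}

```text
t: 12.9
tcp_pos: [0.6295, 0.1008, 0.0807]
tool_rot: [0.703, 0.711, -0.0, -0.001]
force: [0.6, -0.6, -1.6]
finger_gap: 0.124
gripper_force: 61.5
```

Call:
{"name": "carry_out", "arguments": {
  "targets": [
    [[0, 0, 0.05, 0, 0, 0, 0.7], [0, 0, 0.1, 0, 0, 0, 0.7], [0, 0, 0.15, 0, 0, 0, 0.7], [0, 0, 0.15, 0, 0, 0, 0.7]]
  ]
}}

```text
t: 13.23
tcp_pos: [0.6295, 0.1009, 0.0801]
tool_rot: [0.703, 0.711, -0.0, -0.0]
force: [-1.2, -0.9, 3.8]
finger_gap: 0.129
gripper_force: 62.5
```

Call:
{"name": "carry_out", "arguments": {
  "targets": [
    [[0, 0, 0.1, 0, 0, 0, 1.5], [0, 0, 0.1, 0, 0, 0, 3.5], [0, 0, 0.1, 0, 0, 0, 3.5], [0, 0, 0.1, 0, 0, 0, 3.5], [0, 0, -1, 0, 0, 0, 3.5], [0, 0, -3, 0, 0, 0, 3.5], [0, 0, -6, 0, 0, 0, 3.5], [0, 0, -10, 0, 0, 0, 3.5], [0, 0, -13, 0, 0, 0, 3.5], [-3, 0, -14, 0, 0, -7, 3.5], [-6, 0, -14, 0, 0, -14, 3.5], [-9, 0, -14, 0, 0, -21, 3.5]]
  ],
  "force": 30
}}

```text
t: 14.23
tcp_pos: [0.6313, 0.0103, 0.222]
tool_rot: [0.559, 0.829, 0.001, 0.001]
force: [0.3, -0.6, 0.3]
finger_gap: 0.41
gripper_force: 0.0
```

```bash
python3 -c "
from h import *
go([.6315,-.049,.20],90.5)"
```

```text
t 14.2333 tcp [0.6313 0.0103 0.222 ] F [ 0.3 -0.6  0.3] gap 0.41 gf 0.0 q6 -0.55
shift [-5.5  -2.22  2.2 ] turn [  0.1    0.18 -68.46]
```

Call:
{"name": "carry_out", "arguments": {
  "targets": [
    [[-2.5, -1, 0, 0, 0, -7, 3.5], [-5.5, -2.2, 0, 0, 0, -14, 3.5], [-5.5, -2.2, 0, 0, 0, -21, 3.5], [-5.5, -2.2, 0, 0, 0, -28, 3.5], [-5.5, -2.2, 0, 0, 0, -35, 3.5], [-5.5, -2.2, 0, 0, 0, -42, 3.5], [-5.5, -2.2, 1, 0, 0, -49, 3.5], [-5.5, -2.2, 1, 0, 0, -56, 3.5], [-5.5, -2.2, 1, 0, 0, -63, 3.5], [-5.5, -2.2, 1, 0, 0, -68.5, 3.5], [-5.5, -2.2, 1, 0, 0, -68.5, 3.5], [-5.5, -2.2, 1, 0, 0, -68.5, 3.5]]
  ]
}}

```text
t: 15.23
tcp_pos: [0.6304, -0.0485, 0.2098]
tool_rot: [0.0, 1.0, 0.0, -0.0]
force: [-0.1, 0.0, 0.3]
finger_gap: 0.408
gripper_force: 0.0
```

```bash
python3 -c "
from h import *
snap('top','t4.png');snap('side','s4.png')
go([.6315,-.049,.074],90.5)
a=cv2.imread('pics/t4.png')[150:250,190:350];b=cv2.imread('pics/s4.png')[190:290,270:430]
cv2.imwrite('pics/d4.png',cv2.resize(np.vstack([a,b]),None,fx=3,fy=3,interpolation=cv2.INTER_CUBIC))"
```

```text
t 15.3333 tcp [ 0.6304 -0.0484  0.2096] F [-0.5 -0.6  0. ] gap 0.409 gf 0.0 q6 -1.82
shift [-0.12 -0.06 13.56] turn [ 0.02 -0.03 -0.52]
```

View pics/d4.png

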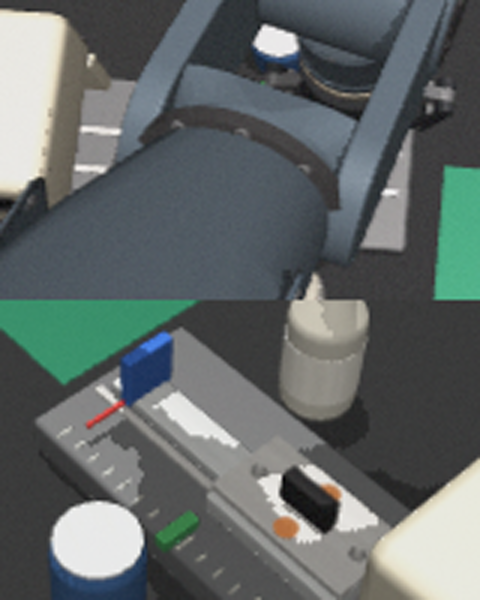

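The plate lies flush with both pins showing through at (260,470) and (358,553). Measure the mark-to-pointer distance from the clear pictures, then grip the tab.

Call:
{"name": "carry_out", "arguments": {
  "targets": [
    [[-0.1, -0.05, 4, 0, 0, -0.5, 3.5], [-0.1, -0.05, 8, 0, 0, -0.5, 3.5], [-0.1, -0.05, 11, 0, 0, -0.5, 3.5], [-0.1, -0.05, 12.7, 0, 0, -0.5, 3.5], [-0.1, -0.05, 13.6, 0, 0, -0.5, 3.5], [-0.1, -0.05, 13.6, 0, 0, -0.5, 3.5], [-0.1, -0.05, 13.6, 0, 0, -0.5, 3.5], [-0.1, -0.05, 13.6, 0, 0, -0.5, 0.5], [-0.1, -0.05, 13.6, 0, 0, -0.5, 0.5], [-0.1, -0.05, 13.6, 0, 0, -0.5, 0.5], [-0.1, -0.05, 13.6, 0, 0, -0.5, 0.5], [-0.1, -0.05, 13.6, 0, 0, -0.5, 0.5]]
  ],
  "force": 30
}}

```text
t: 16.33
tcp_pos: [0.6325, -0.0492, 0.0751]
tool_rot: [-0.005, 1.0, -0.0, 0.001]
force: [-0.2, -0.9, 6.8]
finger_gap: 0.111
gripper_force: 32.8
```

```bash
cat > m.py <<'E'
from h import *
u=np.array([-.0087,1.])
def cen(f,lo,hi,roi):
    x0,y0,x1,y1=roi;im=cv2.imread('pics/'+f)[y0:y1,x0:x1]
    m=cv2.inRange(cv2.cvtColor(im,cv2.COLOR_BGR2HSV),np.array(lo),np.array(hi))
    n,l,st,c=cv2.connectedComponentsWithStats(m);i=1+np.argmax(st[1:,4]);return c[i]+[x0,y0],st[i].tolist()
def meas(n,f,rg,rr):
    g,gs=cen(f,(45,120,40),(80,255,255),rg);r,rs=cen(f,(0,110,60),(8,255,255),rr)
    G,P=onz(n,g,.037)[:2],onz(n,r,.0445)[:2];print(n,f,g.round(1),gs[4],r.round(1),rs[4],G,P,'mark-ptr',(G-P)@u)
E
python3 - <<'E'
from m import *
meas('top','t0.png',(265,170,295,195),(245,178,262,197))
meas('side','s0.png',(315,255,345,280),(340,262,372,295))
meas('top','t2.png',(265,170,295,195),(300,178,325,200))
meas('side','s2.png',(315,255,345,280),(285,215,318,240))
go([.6315,.04,.074],90.5)
E
```

```text
top t0.png [278. 182.] 37 [254.3 186.5] 11 [0.69015643 0.0497007 ] [0.6696768  0.11110672] mark-ptr -0.06158419414162082
side s0.png [328.3 266.6] 87 [359.7 277.6] 32 [0.69189447 0.04985891] [0.66817605 0.10918187] mark-ptr -0.059529301011194066
top t2.png [278.  181.7] 37 [312.7 191.2] 11 [0.69092654 0.0497119 ] [ 0.67057973 -0.0473284 ] mark-ptr 0.09686328015800227
side s2.png [328.3 266.6] 86 [304.3 227.7] 29 [0.69179459 0.04979174] [ 0.66864627 -0.04889071] mark-ptr 0.09848105765667355
t 16.3333 tcp [ 0.6325 -0.0492  0.0751] F [-0.2 -0.9  6.8] gap 0.111 gf 32.76162385940552 q6 -1.83
shift [0.01 8.92 0.11] turn [-0.02  0.15  0.06]
```

Call:
{"name": "carry_out", "arguments": {
  "targets": [
    [[0, 0.5, 0, 0, 0, 0, 0.5], [0, 1.4, 0, 0, 0, 0, 0.5], [0, 2.6, 0, 0, 0, 0, 0.5], [0, 3.8, 0, 0, 0, 0, 0.5], [0, 5, 0, 0, 0, 0, 0.5], [0, 6.2, 0, 0, 0, 0, 0.5], [0, 7.4, 0, 0, 0, 0, 0.5], [0, 8.6, 0, 0, 0, 0, 0.5], [0, 9.3, 0, 0, 0, 0, 0.5], [0, 9.7, 0, 0, 0, 0, 0.5], [0, 9.77, 0, 0, 0, 0, 0.5], [0, 9.77, 0, 0, 0, 0, 0.5]]
  ]
}}

```text
t: 17.33
tcp_pos: [0.6318, 0.0492, 0.0751]
tool_rot: [-0.005, 1.0, 0.0, 0.002]
force: [1.3, 2.0, 5.3]
finger_gap: 0.112
gripper_force: 32.7
```

Run:
```python
from m import *
snap('top','t5.png');snap('side','s5.png')
go([.6317,.0485,.075],90.5)
a=cv2.imread('pics/t5.png')[150:250,190:350];b=cv2.imread('pics/s5.png')[215:315,270:430]
cv2.imwrite('pics/d5.png',cv2.resize(np.vstack([a,b]),None,fx=3,fy=3,interpolation=cv2.INTER_CUBIC))
```

```text
t 17.4333 tcp [0.6318 0.0492 0.0751] F [1.7 0.9 6.6] gap 0.11 gf 32.73162245750427 q6 -1.68
shift [ 0.01 -0.07  0.01] turn [0.04 0.19 0.06]
```

View pics/d5.png

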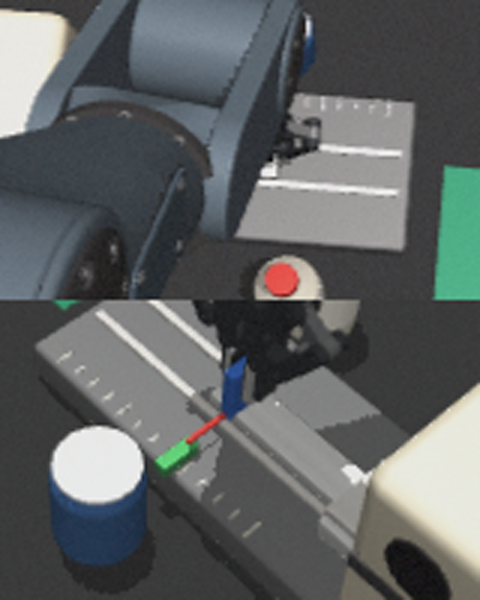

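The pointer (about (205,430)) now meets the mark (175,457). I'll nudge it 0.6 mm back, release and clear for a check.

Call:
{"name": "carry_out", "arguments": {
  "targets": [
    [[0, -0.06, 0, 0, 0, 0, 0.5], [0, -0.06, 0, 0, 0, 0, 0.5], [0, -0.06, 0, 0, 0, 0, 3.5], [0, -0.06, 0, 0, 0, 0, 3.5], [0, -0.06, 0, 0, 0, 0, 3.5], [0, -0.06, -2, 0, 0, 0, 3.5], [0, -0.06, -5, 0, 0, 0, 3.5], [0, -0.06, -9, 0, 0, 0, 3.5], [0, -0.06, -13, 0, 0, 0, 3.5], [0, -3, -16, 0, 0, 0, 3.5], [0, -7, -17, 0, 0, 0, 3.5], [0, -11, -17, 0, 0, 0, 3.5]]
  ]
}}

```text
t: 18.43
tcp_pos: [0.6334, -0.0619, 0.2476]
tool_rot: [-0.007, 1.0, -0.001, 0.003]
force: [0.8, -0.2, 0.3]
finger_gap: 0.409
gripper_force: 0.0
```

Call:
{"name": "carry_out", "arguments": {
  "targets": [
    [[0, -4, 0, 0, 0, 0, 3.5], [0, -8, 0, 0, 0, 0, 3.5], [0, -12, 0, 0, 0, 0, 3.5], [0, -16, 0, 0, 0, 0, 3.5], [0, -20, 0, 0, 0, 0, 3.5], [0, -24, 0, 0, 0, 0, 3.5], [0, -24, 0, 0, 0, 0, 3.5], [0, -24, 0, 0, 0, 0, 3.5]]
  ]
}}

```text
t: 19.1
tcp_pos: [0.633, -0.304, 0.242]
tool_rot: [-0.003, 1.0, 0.001, -0.001]
force: [-0.3, 1.0, -0.5]
finger_gap: 0.411
gripper_force: 0.0
```

Run:
```python
from m import *
snap('top','t6.png');snap('side','s6.png')
for n,f,a in(('top','t6.png',((262,168,295,200),(262,175,295,205))),('side','s6.png',((315,255,350,285),(325,245,350,275)))):
    try: meas(n,f,*a)
    except Exception as e: print(n,e)
print(manip.sense()['t'],manip.sense()['tcp_pos'])
a=cv2.imread('pics/t6.png')[150:250,190:350];b=cv2.imread('pics/s6.png')[215:315,270:430]
cv2.imwrite('pics/d6.png',cv2.resize(np.vstack([a,b]),None,fx=3,fy=3,interpolation=cv2.INTER_CUBIC))
```

```text
top t6.png [278.4 180.3] 28 [276.4 188.3] 9 [0.69499717 0.04915848] [0.66993809 0.05093311] mark-ptr -0.00199265060837638
side s6.png [327.9 267.1] 80 [337.2 257.5] 29 [0.69323382 0.05012325] [0.66874905 0.04899379] mark-ptr 0.0009164472111165807
19.2 [ 0.63330879 -0.30055633  0.24221957]
```

View pics/d6.png

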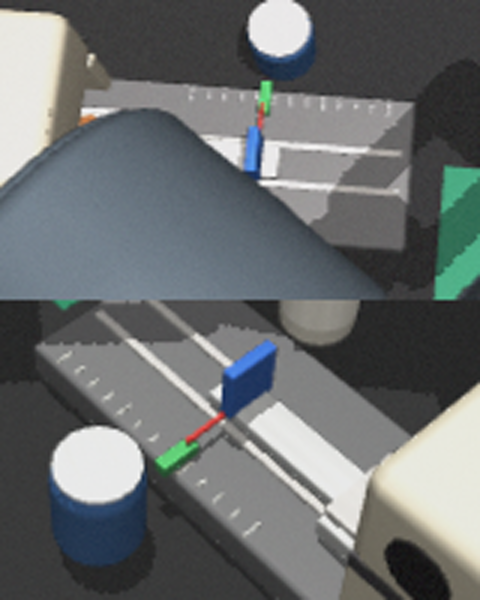

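The pointer tip at (262,107) top and (190,443) side lies centred on the mark. The two cameras put the offset at −2.0 and +0.9 mm, inside the ±4 mm limit. The arm is clear and the can and bottle are standing.

```bash
python3 -c "
from h import *
print(sign_off())"
```

```text
the job is handed in; nothing more can be done
None
```

I handed the job in at about 19 s: the carriage went out to its stop, the plate was set flush over both pins, and the carriage was pushed back until the pointer measured within about 2 mm of the mark's middle. I last saw the plate flush before the push-in, and the sign-off gave no verdict.

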